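# Nest the bakery's measuring pans with their handles fanned

## Robot

A 6-joint arm with a two-finger parallel gripper is mounted at the origin on the work surface. World frame = base frame: x ahead of the robot, y to its left, z up, the work surface at z = 0. Lengths are in m, angles in rad, forces in N, time in s.
With the tool pointing down it reaches from about 0.325 to 1 m from the base axis. Payload 5.1 kg.
Tool frame: the origin (TCP) lies at the very end of the fingers, on their centre line; the grasp point (between the pads) lies 19 mm behind it; z points along the fingers, y is the line along which they close (so a half turn about z gives the same grasp; the last joint's range is limited). The gripper opens to 85 mm and grips with 20 to 120 N. Pads are 22 mm wide; open, the fingers measure 114 mm over their backs; the gripper's body (76 mm by 85 mm) begins 54 mm behind the grasp point. The pads swing forward as they close: fully open they stand 13 mm farther back than shut.
Start: joints at [1.202, 0.124, 1.65, -0, 1.367, -0.083], TCP at [0.183, 0.624, 0.231] pointing down, gripper open.
Joint ranges: [-2.61, 2.61], [-1.02, 2.33], [0.03, 2.71], [-1.35, 4.49], [0.32, 2.68], [-2.91, 2.91]. Speed limits (rad/s): [2.57, 2.57, 3.14, 3.14, 3.14, 3.14].

## Interface

Orientations are given as [roll, pitch, yaw] about the fixed x, y, z axes, in that order (R = Rz(yaw) Ry(pitch) Rx(roll)).
In Python, from cell import robot gives the robot as it stands. The module is installed in compiled form; this text tells all that it offers.
- The arm moves only by the tool jog_arm, never from a script. Its argument "increments" is one flat list of numbers, 7 for each row, row after row: the shift along the tool's x, y, z in cm, then the turn, a rotation vector about the tool's x, y, z in degrees, then the finger opening in cm, from 0 to 8.54. In form: [tx, ty, tz, ax, ay, az, fingers, tx, ty, tz, ax, ay, az, fingers, ...]. A call has 1 to 8 rows; each row shifts and turns the commanded pose from where the row before left it, along the tool's axes as they then stand; what a row does not reach is not made up. A row lasts 1/10 s, in which the tool goes at most 50 mm and 8.59 degrees, less where a joint would pass 70% of its speed; a pose out of reach is approached as far as the arm can. A call is refused whole if a number of a shift passes 5 or a number of a turn 8.59, either way. A call with a gripper value outside its range is refused whole. The fingers move at their own pace and stop on an object; "squeeze" is the grip in N (left out, the last holds). Time passes only in rows, so rows that do not move let the fingers close. It gives the time, the measured TCP pose, the force, the opening and the grip force at its end, in the units of the state.
- robot.get_obs(): the state, without advancing time (a new reading comes with each control period).
- robot.snapshot(name): name is "side" or "top" or "wrist"; returns a dict with "frame" (400x640x3 uint8, blue, green, red), "z_map" (400x640 float32, m along the optical axis (not along the pixel's ray), 0 where there is no reading), "vertical_fov" (degrees; the focal length in pixels is half the picture's height over the tangent of half this angle, whatever the lens; pixels are square), "cx", "cy" (the principal point, pixels), "eye" and "orientation" of the camera in the world; the wrist camera has in their place "mount" (4x4, takes a point from camera to tool coordinates, whose origin is the TCP and whose axes are the flange's). Camera axes: x right, y down, z forward; pixel columns grow to the right and rows downward; lengths in m; the calibration is good to about 2 mm. A picture is of the moment at which its call begins: read the wrist's pose just before it.
- robot.hand_in(): hands the job in; it is judged then, once.
The state is a dict: "time": time; "qpos": joint angles; "dq": joint speeds; "joint_torque": joint torques, N m; "position": TCP position; "orientation": TCP orientation; "force": force on the tool from outside, world axes, zero at the start; "moment": the same for the moment, N m; "opening": finger opening in m; "finger_force": force on a finger pad.
Only numpy, scipy, OpenCV 4.12 (cv2) and the standard library are available. Lean on these libraries where they do the work, as an engineer would, in place of code of your own. Each camera call takes 0.05 s, during which the arm holds its last target. There are 200 camera calls.

## Task

Put the measuring pans away on their stand: swing the handle of the middle pan aside from the big pan's handle, which it now more or less covers, and lower the small pan into the middle one without dropping it. The finished nest sits fully home and level, its three handles fanned out one way like playing cards, to the left or to the right as you like, each about an eighth of a turn (45 degrees) on from the handle below. Leave the jar, loaf tin and brush where they are.

Things in the scene. Friction and masses are not known exactly. Their poses are not given: they have to be found in the camera images.
- stand: Dark wood stand fixed to the counter, with the big steel pan fastened in it (neither moves). Origin on the pan's axis at counter height; z up, x along the big pan's handle, outwards. Board 190 (x) by 160 mm, 15 mm thick; wood cleats round the pan, 35 mm high. Big pan: outer radius 56 mm at the foot, 62 at the rim, wall 3 mm; inner floor 20 mm and rim 65 mm above the counter.
- big_handle (a point): Point in the big pan's handle, 110 mm from its axis, 49 mm above the counter. The handle is a straight level bar 14 mm wide, 8 mm thick, that ends 155 mm from the axis; a wood rest 16 x 36 mm stands under it, 92 mm from the axis.
- middle_pan_mid (a point): Middle steel pan, loose, some 0.3 kg, seated in the big pan with 5 mm of play all round; it turns there when its handle is pushed sideways. Point on its axis, half-way up (27.5 mm above its underside); z up, x along its handle, outwards. Outer radius 48 mm at the foot, 54 at the rim, 55 mm tall, wall 3 mm, floor 5 mm. Its handle starts roughly above the big pan's.
- middle_handle (a point): Point in the middle pan's handle, 110 mm from its axis, 51 mm above the pan's underside (71 mm above the counter when seated). The handle is a straight level bar 14 mm wide and 8 mm thick that ends 150 mm from the axis.
- small_pan_mid (a point): Small steel pan, loose, some 0.2 kg, standing on the counter left or right of the stand. Point on its axis, half-way up (30 mm above its underside); z up, x along its handle, outwards. Outer radius 39.5 mm at the foot, 45.5 at the rim, 60 mm tall, wall 3 mm. Seated in the middle pan, its underside is 25 mm above the counter, 5 mm of play all round, its handle 2 mm over that pan's rim.
- small_handle (a point): Point in the small pan's handle, 92 mm from its axis, 56 mm above the pan's underside: a good place to pinch it from above. The handle is a straight level bar 14 mm wide and 8 mm thick that ends 140 mm from the axis.
- jar: Bystander: amber glass jar with a wooden cap, 72 mm across, 110 mm tall, on the other side of the stand from the small pan. Origin at the centre of its underside.
- loaf_tin: Bystander: empty dark steel loaf tin, 90 x 180 mm, 60 mm tall, beyond the stand. Origin at the centre of its underside.
- brush: Bystander: pastry brush lying on the counter beyond the stand, about 200 mm long.
Not all that is in view belongs to the job. What is shaped like the part that bears small_pan_mid but green or orange is not meant. What is shaped like the part that bears middle_pan_mid but yellow is not meant.

How it is judged:
At the end, for the whole second after the job is handed in: Each loose pan is seated in the pan below: within 10 mm of its axis, 4 mm of its floor, level within 0.08 rad, at rest. The middle handle is 23 to 67 degrees round from the big pan's, and the small handle 23 to 67 degrees further the same way (left or right) (horizontal distance between middle_pan_mid and stand below 0.01 m and z of middle_pan_mid in the frame of stand between 0.0435 and 0.0515 m and angle between each of middle_pan_mid, small_pan_mid's own z axis and vertical below 0.08 rad and horizontal distance between small_pan_mid and middle_pan_mid below 0.01 m and z of small_pan_mid in the frame of middle_pan_mid between 0.0035 and 0.0115 m and angle between the x axis of middle_pan_mid and the x axis of stand, either way round between 0.4 and 1.17 rad and x of middle_handle in the frame of stand above 0 m and angle between the x axis of small_pan_mid and the x axis of middle_pan_mid, either way round between 0.4 and 1.17 rad and x of small_handle in the frame of middle_pan_mid above 0 m and ((y of middle_handle in the frame of stand below 0 m and y of small_handle in the frame of middle_pan_mid below 0 m) or (y of middle_handle in the frame of stand above 0 m and y of small_handle in the frame of middle_pan_mid above 0 m)) and linear speed of each of small_pan, middle_pan below 0.02 m/s); the robot touches nothing.
It fails at once if the small pan is dropped into the nest instead of lowered (horizontal distance between small_pan_mid and middle_pan_mid below 0.02 m and linear speed of small_pan above 0.45 m/s and contact force between the fingers and small_pan below 0.1 N).
It fails at once if the jar is moved more than 30 mm or tipped (distance of jar from where it was at the start of the episode above 0.03 m or angle between jar's own z axis and vertical above 0.3 rad).
It fails at once if the loaf tin is moved more than 30 mm (distance of loaf_tin from where it was at the start of the episode above 0.03 m).
It fails at once if the brush is moved more than 30 mm (distance of brush from where it was at the start of the episode above 0.03 m).
It also fails if it takes over 59 s, if anything falls off the work surface, if the arm or the gripper's body presses on something with over 40 N, if the wrist force passes 120 N, or if a joint passes its speed limit or range.

## Working session

There is one attempt and no reset: what is moved stays moved. The work goes in short steps, Python scripts to look and compute and a tool call to move; the robot and the scene stay as the last step left them, time stands still between calls to the robot, and variables do not carry over. Pictures are saved under pics/ and viewed, at most 10 in all, crops included, and the job is handed in when it is done.

Besides the shell and the picture viewer there is one more tool, called after "Call:" in YAML: its name, and indented under it one key for each argument. jog_arm: Moves the arm, as the interface text tells. Its arguments: {"type":"object","properties":{"increments":{"type":"array","items":{"type":"number"}},"squeeze":{"type":"number"}},"required":["increments"]}

```bash
mkdir -p pics
cat > h.py <<'E'
import numpy as np, cv2
from scipy.spatial.transform import Rotation as R
from cell import robot
def snap(n):
    o=robot.get_obs(); s=robot.snapshot(n); s['obs']=o
    h,w=s['frame'].shape[:2]; s['f']=h/2/np.tan(np.radians(s['vertical_fov'])/2)
    if 'mount' in s:
        M=np.array(s['mount']); T=np.eye(4); T[:3,:3]=R.from_euler('xyz',o['orientation']).as_matrix(); T[:3,3]=o['position']
        s['T']=T@M
    else:
        T=np.eye(4); q=np.array(s['orientation'])
        T[:3,:3]=q if q.shape==(3,3) else (R.from_euler('xyz',q).as_matrix() if q.size==3 else R.from_quat(q).as_matrix())
        T[:3,3]=s['eye']; s['T']=T
    return s
def ray(s,uv,z):
    uv=np.atleast_2d(uv).astype(float)
    d=np.c_[(uv[:,0]-s['cx'])/s['f'],(uv[:,1]-s['cy'])/s['f'],np.ones(len(uv))]@s['T'][:3,:3].T
    e=s['T'][:3,3]; return e+d*((z-e[2])/d[:,2])[:,None]
def cloud(s):
    z=s['z_map']; v,u=np.mgrid[:z.shape[0],:z.shape[1]]
    p=np.stack([(u-s['cx'])/s['f']*z,(v-s['cy'])/s['f']*z,z],-1)
    P=p@s['T'][:3,:3].T+s['T'][:3,3]; P[z==0]=np.nan; return P
E
python3 - <<'E'
from h import *
for n in('top','side'):
    s=snap(n); cv2.imwrite(f'pics/{n}0.png',s['frame']); print(n,s['eye'],s['orientation'],s['vertical_fov'],s['cx'],s['cy'])
    P=cloud(s); print(np.nanmin(P,(0,1)),np.nanmax(P,(0,1)),np.nanmedian(P[...,2]))
print(robot.get_obs())
E
```

```text
top [ 0.33573645 -0.06731002  1.19303687] [-2.96964002  0.00672095 -1.59051099] 56.38238764750952 317.09530653511405 201.17935997905263
[-0.21622145 -1.94996851 -0.7774059 ] [1.91690026 1.78480419 0.59491864] -0.00223672532319541
side [ 0.07584123 -0.81221694  0.59780466] [-2.13691590e+00  1.43796468e-03 -5.45048770e-01] 55.0916819973121 318.7350175015185 197.72330373208746
[-0.46308939 -0.74904749 -0.75898189] [2.00929761 2.54490396 0.49824416] -7.73753001758748e-05
{'time': 0.1, 'qpos': array([ 1.20241154e+00,  1.24434060e-01,  1.65150938e+00, -2.08787928e-05,
        1.36749158e+00, -8.26253240e-02]), 'dq': array([-0.00093342, -0.00179193, -0.00493257,  0.00128461, -0.00070196,
        0.00096593]), 'joint_torque': array([ 3.34082524e-04, -4.24928498e+01, -3.66654539e+01, -9.80239037e-07,
        3.90883244e-03,  8.86475448e-06]), 'position': array([0.18308106, 0.62312391, 0.2301963 ]), 'orientation': array([-3.13975489e+00, -1.31681217e-04,  2.85583731e+00]), 'force': array([-0.32099935,  0.53588693, -0.50694306]), 'moment': array([-0.0392028 , -0.02870004,  0.02708452]), 'finger_force': 0.0, 'opening': 0.08501358397587587}
```

View pics/top0.png

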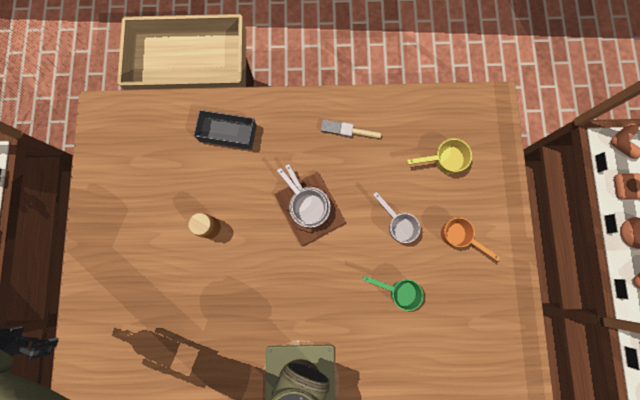

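View pics/side0.png

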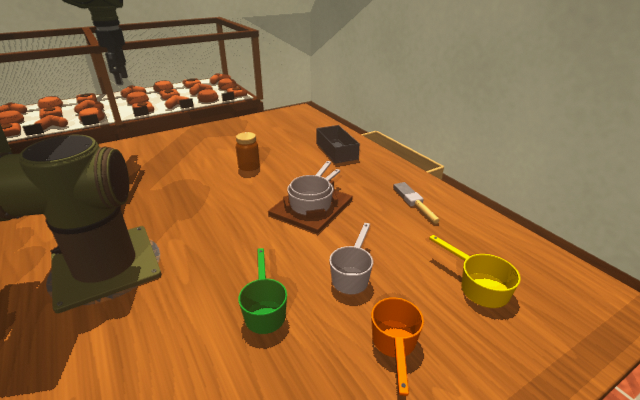

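Top view: the steel small pan is at (404,229) with its handle tip at (377,195). Look-alikes for it are green (407,295) and orange (458,233). The yellow pan (455,156) looks like the middle one. The nest is at (310,208) with its handles going to (280,170) and (288,167); jar (203,226), tin (226,130), brush (350,130). I choose the steel pan at (404,229) and check it in a close crop.

Run:
```python
from h import *
s=snap('top'); P=cloud(s)
c=s['frame'][140:260,255:445]; cv2.imwrite('pics/crop0.png',cv2.resize(c,None,fx=4,fy=4,interpolation=cv2.INTER_NEAREST))
np.savez('top.npz',P=P,f=s['frame'])
h=cv2.cvtColor(s['frame'],cv2.COLOR_BGR2HSV)
steel=(h[...,1]<70)&(h[...,2]>90)
def rep(u0,u1,v0,v1,zr,name):
    m=np.zeros(steel.shape,bool); m[v0:v1,u0:u1]=1
    m&=(P[...,2]>zr[0])&(P[...,2]<zr[1])&steel
    q=P[m]; c,r=cv2.minEnclosingCircle(q[:,:2].astype(np.float32)); print(name,len(q),q.mean(0),c,r,np.percentile(q[:,2],[5,50,95]))
    return q
# small: rim points + handle
for name,(u0,u1,v0,v1),zr in [('small',(365,425,185,250),(.045,.08)),('nest',(268,335,155,235),(.04,.1))]:
    q=rep(u0,u1,v0,v1,zr,name)
for (u,v) in [(377,195),(385,205),(280,170),(290,183),(288,167),(295,176)]: print((u,v),P[v,u], ray(s,(u,v),.056)[0])
```

```text
small 304 [ 0.48159134 -0.30524633  0.05790835] (0.48260489106178284, -0.299991250038147) 0.09199272096157074 [0.04895113 0.05880441 0.06270637]
nest 723 [ 0.55348302 -0.01939167  0.06320709] (0.5554623007774353, -0.019164571538567543) 0.10769281536340714 [0.04495636 0.06426454 0.07696467]
(377, 195) [ 0.54780264 -0.24860527  0.06171131] [ 0.54887322 -0.24952051  0.056     ]
(385, 205) [ 0.51707502 -0.27277163  0.0554795 ] [ 0.51699205 -0.27267762  0.056     ]
(280, 170) [0.63052546 0.04914279 0.07345611] [0.6351217  0.05095848 0.056     ]
(290, 183) [0.58847724 0.01842863 0.074507  ] [0.59265904 0.01984724 0.056     ]
(288, 167) [0.64416923 0.02572403 0.05647822] [0.644299   0.02576318 0.056     ]
(295, 176) [0.61515094 0.0041241  0.05441616] [0.61476227 0.00402474 0.056     ]
```

View pics/crop0.png

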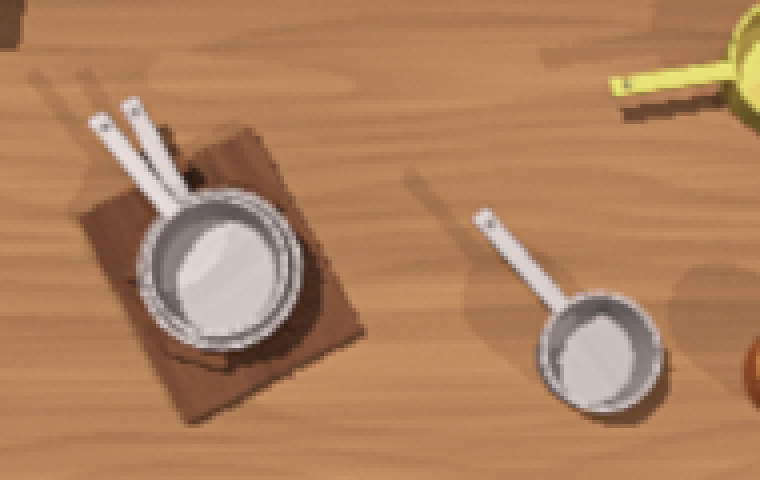

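The crop confirms it: plain steel pan, rim centre at crop (602,352), tip (483,215). In the nest, the lower right handle with tip (130,105) is the big pan's, and the upper left one with tip (100,122) is the middle's. Fanning left needs the shorter swing.

Run:
```python
from h import *
d=np.load('top.npz'); P=d['P']; f=d['f']; s=snap('wrist')
print(np.round(s['mount'],3),s['vertical_fov'])
s=snap('top')
def px(c): return np.array(c)/4+[255,140]-.4
h=cv2.cvtColor(f,cv2.COLOR_BGR2HSV); steel=((h[...,1]<70)&(h[...,2]>90))
v,u=np.mgrid[:400,:640]
def circ(c,z):  # rim centre given rough crop centre; fit outer ellipse
    return ray(s,px(c),z)[0]
def handle(name,cc,rimz,tip,hz,rmax,other=None):
    c=ray(s,px(cc),rimz)[0]; t=ray(s,px(tip),hz)[0]
    m=steel&(np.hypot(u-px(cc)[0],v-px(cc)[1])<70)
    q=ray(s,np.c_[u[m],v[m]],hz)[:,:2]; dd=(t-c)[:2]; L=np.hypot(*dd); e=dd/L; n=np.array([-e[1],e[0]])
    a=(q-c[:2])@e; b=(q-c[:2])@n
    k=(a>.075)&(a<L+.01)&(abs(b)<.011); q=q[k].astype(np.float32)
    l=cv2.fitLine(q,cv2.DIST_L2,0,.001,.001).ravel(); l=l*np.sign(l[:2]@e) if 0 else l
    w=l[:2]*np.sign(l[:2]@e); off=(c[:2]-l[2:])@np.array([-w[1],w[0]])
    print(name,'c',c.round(4),'tip',t.round(4),'L',L.round(4),'yaw c-t',np.degrees(np.arctan2(*dd[::-1])).round(1),'fit yaw',np.degrees(np.arctan2(w[1],w[0])).round(1),'off',off.round(4),'far',((q-c[:2])@w).max().round(4),len(q))
handle('small',(602,352),.06,(483,215),.06,.14)
handle('mid',(217,268),.075,(97,118),.075,.15)
handle('big',(222,270),.065,(131,103),.053,.155)
```

```text
[[-0.    -0.948 -0.319  0.082]
 [ 1.    -0.     0.    -0.001]
 [-0.    -0.319  0.948 -0.141]
 [ 0.     0.     0.     1.   ]] 64.6429890392503
small c [ 0.4455 -0.3294  0.06  ] tip [ 0.5534 -0.244   0.06  ] L 0.1376 yaw c-t 38.4 fit yaw 38.5 off -0.001 far 0.1415 118
mid c [ 0.5139 -0.0383  0.075 ] tip [0.6331 0.0525 0.075 ] L 0.1499 yaw c-t 37.3 fit yaw 39.2 off 0.0042 far 0.1537 141
big c [ 0.5138 -0.0418  0.065 ] tip [0.6505 0.028  0.053 ] L 0.1535 yaw c-t 27.1 fit yaw 26.1 off -0.0031 far 0.1565 142
```

```bash
cat >> h.py <<'E'
def plan(way,fing):
    """way: list of (x,y,z,yaw_deg,nrows); prints increments, per call of 8 rows"""
    o=robot.get_obs(); p=np.array(o['position']); y=np.degrees(o['orientation'][2]); rows=[]
    for *t,ty,n in way:
        t=np.array(t); ty=y+(ty-y+180)%360-180; p0,y0=p.copy(),y
        for i in range(1,n+1):
            q=p0+(t-p0)*i/n; yy=y0+(ty-y0)*i/n
            Rt=R.from_euler('xyz',[180,0,y],degrees=True).as_matrix()
            d=np.round(Rt.T@(q-p)*100,2); a=round(y-yy,1)
            p=p+Rt@d/100; y-=a; rows.append([*d,0,0,a,fing])
    for k in range(0,len(rows),8): print('['+','.join(f'{x:g}' for r in rows[k:k+8] for x in r)+']')
E
python3 - <<'E'
from h import *
plan([(.600,.028,.20,38,24)],2.6)
E
```

```text
[-2.37,-1.89,0.13,0,0,5.2,2.6,-2.52,-1.67,0.13,0,0,5.3,2.6,-2.67,-1.43,0.12,0,0,5.2,2.6,-2.79,-1.18,0.13,0,0,5.2,2.6,-2.89,-0.92,0.13,0,0,5.3,2.6,-2.95,-0.65,0.13,0,0,5.2,2.6,-3.01,-0.38,0.13,0,0,5.2,2.6,-3.02,-0.11,0.12,0,0,5.3,2.6]
[-3.03,0.18,0.13,0,0,5.2,2.6,-2.99,0.44,0.13,0,0,5.2,2.6,-2.94,0.72,0.13,0,0,5.3,2.6,-2.87,0.98,0.13,0,0,5.2,2.6,-2.76,1.24,0.12,0,0,5.2,2.6,-2.64,1.49,0.13,0,0,5.3,2.6,-2.49,1.72,0.13,0,0,5.2,2.6,-2.32,1.94,0.13,0,0,5.3,2.6]
[-2.14,2.15,0.13,0,0,5.2,2.6,-1.93,2.33,0.12,0,0,5.2,2.6,-1.71,2.5,0.13,0,0,5.3,2.6,-1.47,2.64,0.13,0,0,5.2,2.6,-1.23,2.77,0.13,0,0,5.2,2.6,-0.97,2.87,0.13,0,0,5.3,2.6,-0.71,2.95,0.12,0,0,5.2,2.6,-0.43,2.99,0.13,0,0,5.2,2.6]
```

Call:
jog_arm:
  increments: [-2.4,-1.9,0.1,0,0,5.2,2.6,-2.5,-1.7,0.1,0,0,5.3,2.6,-2.7,-1.4,0.1,0,0,5.2,2.6,-2.8,-1.2,0.1,0,0,5.2,2.6,-2.9,-0.9,0.1,0,0,5.3,2.6,-3,-0.6,0.1,0,0,5.2,2.6,-3,-0.4,0.1,0,0,5.2,2.6,-3,-0.1,0.1,0,0,5.3,2.6]

```text
time: 1.05
position: [0.3237, 0.4238, 0.2232]
orientation: [3.142, 0.0, 2.121]
force: [1.0, 0.1, -0.4]
opening: 0.0258
finger_force: 0.0
```

Call:
jog_arm:
  increments: [-3,0.2,0.1,0,0,5.2,2.6,-3,0.4,0.1,0,0,5.2,2.6,-2.9,0.7,0.1,0,0,5.3,2.6,-2.9,1,0.1,0,0,5.2,2.6,-2.8,1.2,0.1,0,0,5.2,2.6,-2.6,1.5,0.2,0,0,5.3,2.6,-2.5,1.7,0.2,0,0,5.2,2.6,-2.3,1.9,0.2,0,0,5.3,2.6]

```text
time: 1.85
position: [0.4615, 0.2257, 0.2123]
orientation: [3.141, -0.0, 1.389]
force: [0.6, 0.6, -0.1]
opening: 0.0259
finger_force: 0.0
```

Call:
jog_arm:
  increments: [-2.1,2.2,0.2,0,0,5.2,2.6,-1.9,2.3,0.2,0,0,5.2,2.6,-1.7,2.5,0.2,0,0,5.3,2.6,-1.5,2.6,0.2,0,0,5.2,2.6,-1.2,2.8,0.2,0,0,5.2,2.6,-1,2.9,0.2,0,0,5.3,2.6,-0.7,3,0.1,0,0,5.2,2.6,-0.4,3,0.1,0,0,5.2,2.6]

```text
time: 2.65
position: [0.6015, 0.0274, 0.1981]
orientation: [-3.141, 0.0, 0.66]
force: [-0.2, 0.9, 1.4]
opening: 0.0262
finger_force: 0.0
```

Run:
```python
from h import *
s=snap('wrist'); o=s['obs']; print(o['time'],o['position'],np.degrees(o['orientation']),o['opening'])
f=s['frame'].copy()
def proj(X):
    c=s['T'][:3,:3].T@(np.array(X)-s['T'][:3,3]); return (c[:2]/c[2]*s['f']+[s['cx'],s['cy']]).round().astype(int)
e=np.array([np.cos(np.radians(38)),np.sin(np.radians(38))])
for r in(.09,.11,.15): cv2.circle(f,tuple(map(int,proj([.514+r*e[0],-.040+r*e[1],.075]))),3,(0,0,255),-1)
cv2.imwrite('pics/w1.png',f); np.savez('w1.npz',P=cloud(s),f=s['frame'])
```

```text
2.65 [0.60151312 0.02741706 0.19812026] [-1.79990919e+02  6.19835766e-03  3.77999623e+01] 0.026171729601372394
```

View pics/w1.png

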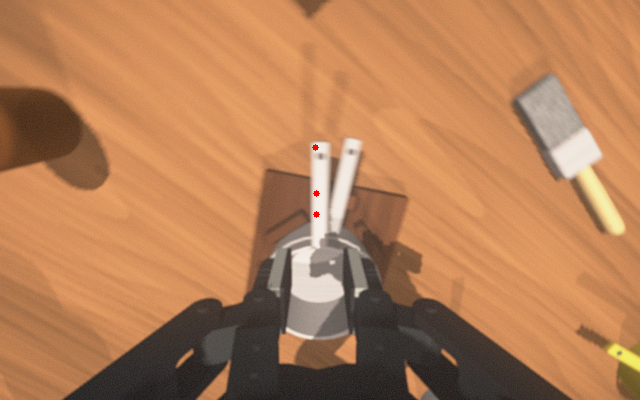

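The wrist view shows the middle handle along column ~320 (tip at row 143) and the big handle at (350,145). My predicted dots sit at 316, so I shift 3 mm to tool +y, then descend to straddle the middle handle.

Call:
jog_arm:
  increments: [0,0.3,3,0,0,0,2.6,0,0,3.5,0,0,0,2.6,0,0,3.5,0,0,0,2.6,0,0,2.5,0,0,0,2.6,0,0,1.3,0,0,0,2.6,0,0,0,0,0,0,2.6]

```text
time: 3.3
position: [0.6012, 0.0264, 0.058]
orientation: [-3.139, 0.003, 0.664]
force: [-0.9, -1.0, -0.6]
opening: 0.0256
finger_force: 0.0
```

Run:
```python
from h import *
o=robot.get_obs(); print(o['position'],o['force'])
c=np.array([.513,-.0405]); way=[]
for y in range(42,76,3):
    a=np.radians(y); way.append((c[0]+.11*np.cos(a),c[1]+.11*np.sin(a),o['position'][2],y,1))
plan(way,2.6)
```

```text
[0.6011621  0.02638462 0.05801892] [-0.89341111 -1.03964672 -0.61210947]
[-0.09,-0.92,-0,0,0,-4,2.6,-0.02,-0.58,-0,0,0,-3,2.6,-0.01,-0.58,-0,0,0,-3,2.6,-0.02,-0.57,-0,0,0,-3,2.6,-0.01,-0.58,-0,0,0,-3,2.6,-0.01,-0.57,-0,0,0,-3,2.6,-0.02,-0.58,-0,0,0,-3,2.6,-0.01,-0.57,-0,0,0,-3,2.6]
[-0.02,-0.58,-0,0,0,-3,2.6,-0.01,-0.58,-0,0,0,-3,2.6,-0.02,-0.57,-0,0,0,-3,2.6,-0.01,-0.58,-0,0,0,-3,2.6]
```

Call:
jog_arm:
  increments: [-0.1,-0.6,-0.1,0,0,-3,2.6,0,-0.6,0,0,0,-3,2.6,0,-0.6,0,0,0,-3,2.6,0,-0.6,0,0,0,-3,2.6,0,-0.6,0,0,0,-3,2.6,0,-0.6,0,0,0,-3,2.6]

```text
time: 3.9
position: [0.578, 0.0509, 0.0639]
orientation: [3.138, -0.002, 0.98]
force: [0.7, -0.7, 0.3]
opening: 0.026
finger_force: 0.2
```

Call:
jog_arm:
  increments: [0,-0.6,0,0,0,-3,2.6,0,-0.6,0,0,0,-3,2.6,0,-0.6,0,0,0,-3,2.6,0,-0.6,0,0,0,-3,2.6,0,-0.6,0,0,0,-3,2.6,0,-0.6,0,0,0,-3,2.6,0,0,0,0,0,0,2.6]

```text
time: 4.6
position: [0.5455, 0.067, 0.0636]
orientation: [3.138, -0.001, 1.292]
force: [-0.1, -0.8, -0.5]
opening: 0.026
finger_force: 0.0
```

Run:
```python
from h import *
s=snap('top'); h=cv2.cvtColor(s['frame'],cv2.COLOR_BGR2HSV); o=s['obs']; print(o['position'],np.degrees(o['orientation'])[2],o['force'])
plan([(*(o['position'][:2]),.2,75,4),(.517,-.272,.2,38.5,12)],3.6)
```

```text
[0.54547785 0.06698841 0.06356801] 74.04712277961912 [-0.14505445 -0.80379696 -0.48646941]
[0,-0,-3.42,0,0,-0.3,3.6,0,-0.01,-3.41,0,0,-0.2,3.6,0,-0,-3.42,0,0,-0.3,3.6,0,-0,-3.41,0,0,-0.2,3.6,-2.79,0.5,-0,0,0,3,3.6,-2.76,0.65,-0,0,0,3.1,3.6,-2.72,0.8,-0,0,0,3,3.6,-2.67,0.93,-0,0,0,3.1,3.6]
[-2.63,1.08,-0,0,0,3,3.6,-2.56,1.22,-0,0,0,3,3.6,-2.49,1.35,-0,0,0,3.1,3.6,-2.42,1.48,-0,0,0,3,3.6,-2.33,1.6,-0,0,0,3.1,3.6,-2.25,1.73,-0,0,0,3,3.6,-2.15,1.85,-0,0,0,3,3.6,-2.05,1.95,-0,0,0,3.1,3.6]
```

Call:
jog_arm:
  increments: [0,0,-3.4,0,0,0,2.6,0,0,-3.4,0,0,0,2.6,0,0,-3.4,0,0,0,2.6,0,0,-3.4,0,0,0,3.6,-2.8,0.5,0,0,0,3,3.6,-2.8,0.6,0,0,0,3,3.6,-2.7,0.8,0,0,0,3,3.6,-2.7,0.9,0,0,0,3,3.6]

```text
time: 5.45
position: [0.5326, -0.0475, 0.1988]
orientation: [3.139, -0.001, 1.08]
force: [0.2, -1.3, -0.9]
opening: 0.036
finger_force: 0.0
```

Call:
jog_arm:
  increments: [-2.6,1.1,0,0,0,3,3.6,-2.6,1.2,0,0,0,3,3.6,-2.5,1.4,0,0,0,3,3.6,-2.4,1.5,0,0,0,3,3.6,-2.3,1.6,0,0,0,3,3.6,-2.2,1.7,0,0,0,3,3.6,-2.2,1.8,0,0,0,3,3.6,-2,1.9,0,0,0,3,3.6]

```text
time: 6.25
position: [0.511, -0.2726, 0.1986]
orientation: [3.14, -0.001, 0.66]
force: [0.5, 0.3, -0.4]
opening: 0.0357
finger_force: 0.0
```

Run:
```python
from h import *
s=snap('wrist'); o=s['obs']; print(o['time'],o['position'],np.degrees(o['orientation']),o['opening'])
t=snap('top')
f=s['frame'].copy()
def proj(X):
    c=s['T'][:3,:3].T@(np.array(X)-s['T'][:3,3]); return (c[:2]/c[2]*s['f']+[s['cx'],s['cy']]).round().astype(int)
e=np.array([np.cos(np.radians(38.5)),np.sin(np.radians(38.5))])
for r in(.07,.092,.14): cv2.circle(f,tuple(map(int,proj([.4455+r*e[0],-.3294+r*e[1],.06]))),2,(0,0,255),-1)
c=cv2.resize(t['frame'][140:260,255:445],None,fx=4,fy=4,interpolation=cv2.INTER_NEAREST)[:,:360]
g=np.zeros((480,800,3),np.uint8); g[:,:360]=c; g[:400,360:]=f[:,100:540]; cv2.imwrite('pics/w2.png',g)
```

```text
6.25 [ 0.51101662 -0.2725854   0.1986025 ] [ 1.79895254e+02 -3.95512986e-02  3.78248910e+01] 0.03570293290719192
```

View pics/w2.png

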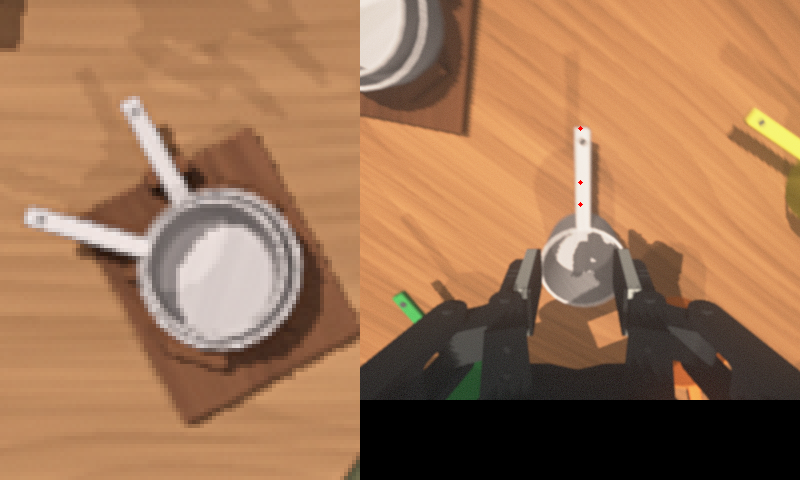

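The left half shows the middle handle swung to tip (35,215), which is ≈72° yaw and 45° from the big handle. The right half shows the small handle at column 583, 3 px right of the predicted dots. I shift 5 mm to +y and descend to pinch it.

Call:
jog_arm:
  increments: [0.6,0.5,3,0,0,0,3.6,0,0,4,0,0,0,3.6,0,0,4,0,0,0,3.6,0,0,3.2,0,0,0,3.6,0,0,2,0,0,0,3.6,0,0,0,0,0,0,3.6]

```text
time: 6.95
position: [0.5166, -0.2691, 0.032]
orientation: [-3.135, 0.002, 0.664]
force: [-0.5, -0.2, 0.1]
opening: 0.0357
finger_force: 0.0
```

Call:
jog_arm:
  increments: [0,0,0,0,0,0,0.5,0,0,0,0,0,0,0.5,0,0,0,0,0,0,0.5,0,0,0,0,0,0,0.5,0,0,0,0,0,0,0.5,0,0,0,0,0,0,0.5]
  squeeze: 100

```text
time: 7.55
position: [0.5203, -0.2717, 0.0373]
orientation: [3.138, -0.002, 0.663]
force: [2.3, 1.7, 6.1]
opening: 0.0121
finger_force: 98.2
```

Call:
jog_arm:
  increments: [0,0,-1,0,0,0,0.5,0,0,-2,0,0,0,0.5,0,0,-2.5,0,0,0,0.5,0,0,-2.5,0,0,0,0.5,0,0,-2.5,0,0,0,0.5,0,0,-2,0,0,0,0.5,0,0,-1,0,0,0,0.5,0,0,0,0,0,0,0.5]

```text
time: 8.35
position: [0.5188, -0.2716, 0.1716]
orientation: [3.14, -0.0, 0.663]
force: [-0.1, 0.3, -2.8]
opening: 0.0115
finger_force: 97.6
```

Run:
```python
from h import *
s=snap('wrist'); o=s['obs']; print(o['time'],o['position'],np.degrees(o['orientation']),o['opening'],o['force'],o['finger_force'])
P=cloud(s); T=np.eye(4); T[:3,:3]=R.from_euler('xyz',o['orientation']).as_matrix(); T[:3,3]=o['position']
t=snap('side'); g=np.zeros((480,800,3),np.uint8); g[:400,:440]=s['frame'][:,100:540]; g[:360,440:]=cv2.resize(t['frame'][100:280,270:450],(360,360)); cv2.imwrite('pics/w3.png',g)
np.savez('w3.npz',P=P,f=s['frame'],T=T,cam=s['T'],par=[s['f'],s['cx'],s['cy']])
```

```text
8.35 [ 0.51877826 -0.27156594  0.17156953] [ 1.79891065e+02 -2.72485171e-02  3.80138102e+01] 0.011508724070337687 [-0.12676682  0.32344018 -2.84287698] 97.63615250587463
```

View pics/w3.png

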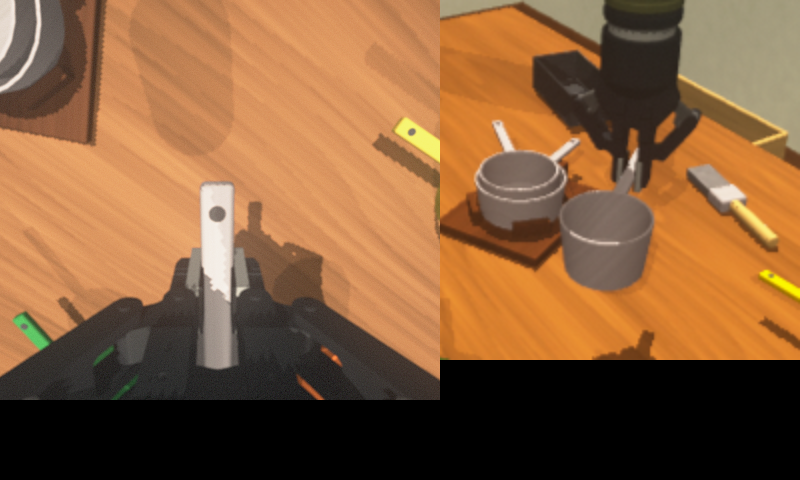

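The pan is in the fingers: handle at columns 200-235, tip row 183, and roughly level in the side view. I measure its tilt and where along the handle it is held.

Run:
```python
from h import *
d=np.load('w3.npz'); P=d['P']; T=d['T']; q=(P-T[:3,3])@T[:3,:3]
f=d['f']; hs=cv2.cvtColor(f,cv2.COLOR_BGR2HSV)
m=np.zeros(f.shape[:2],bool); m[175:275,293:342]=1
m&=(hs[...,1]<70)&(q[...,2]<.03)&(q[...,2]>-.06)
a=q[m]; print(len(a),a.min(0),a.max(0))
for lo,hi in((0,.02),(.02,.035),(.035,.06)):
    k=a[(a[:,0]>lo)&(a[:,0]<hi)]; print(lo,len(k),np.median(k,0) if len(k) else '')
b=a[(a[:,0]>.012)]; print('slope z/x',np.polyfit(b[:,0],b[:,2],1),'y/x',np.polyfit(b[:,0],b[:,1],1))
# rim in top view
s=snap('top'); P=cloud(s); hs=cv2.cvtColor(s['frame'],cv2.COLOR_BGR2HSV)
m=np.zeros((400,640),bool); m[190:290,340:440]=1
m&=(hs[...,1]<70)&(P[...,2]>.12)&(P[...,2]<.26); b=P[m]; 
c=(b-T[:3,3])@T[:3,:3]; k=(c[:,0]<-.04)&(c[:,0]>-.15)&(abs(c[:,1])<.055)
print('pan in tool',k.sum(),c[k].min(0),c[k].max(0)); 
print('yaw-check ctr', c[k][c[k][:,2]<np.percentile(c[k][:,2],40)].mean(0))
# middle pan tip & centre
def px(c): return np.array(c)/4+[255,140]-.4
t=ray(s,px((27,215)),.075)[0]; print('mid tip',t,'from tip',t[:2]-.15*np.array([np.cos(np.radians(72)),np.sin(np.radians(72))]))
```

```text
3455 [ 0.0065696  -0.0112269  -0.02680496] [ 0.04797932  0.01212243 -0.00098379]
0 1307 [ 0.01079105  0.00041076 -0.02065597]
0.02 1044 [ 0.0276478   0.00041181 -0.02106669]
0.035 1104 [ 0.04201597  0.00041373 -0.02118309]
slope z/x [ 0.00433436 -0.02110479] y/x [0.00079126 0.0002573 ]
pan in tool 123 [-0.13896278 -0.02013317 -0.02312995] [-0.05306801  0.03789474  0.02238764]
yaw-check ctr [-0.11355278  0.01520299 -0.01721344]
mid tip [0.55785061 0.10619258 0.075     ] from tip [ 0.51149806 -0.0364659 ]
```

Level to 0.3°, yaw aligned, axis 92 mm behind the tool. Now carry it over the nest at 117° yaw.

Run:
```python
from h import *
plan([(.471,.044,.170,117,22)],.5)
```

```text
[0.71,-1.26,-0.01,0,0,-3.6,0.5,0.8,-1.21,-0,0,0,-3.6,0.5,0.86,-1.15,-0.01,0,0,-3.6,0.5,0.94,-1.1,-0.01,0,0,-3.6,0.5,1,-1.04,-0.01,0,0,-3.6,0.5,1.07,-0.98,-0,0,0,-3.5,0.5,1.13,-0.91,-0.01,0,0,-3.6,0.5,1.18,-0.83,-0.01,0,0,-3.6,0.5]
[1.23,-0.76,-0.01,0,0,-3.6,0.5,1.27,-0.68,-0,0,0,-3.6,0.5,1.32,-0.6,-0.01,0,0,-3.6,0.5,1.35,-0.52,-0.01,0,0,-3.6,0.5,1.38,-0.43,-0,0,0,-3.6,0.5,1.4,-0.34,-0.01,0,0,-3.6,0.5,1.43,-0.25,-0.01,0,0,-3.6,0.5,1.43,-0.17,-0.01,0,0,-3.5,0.5]
[1.45,-0.07,-0,0,0,-3.6,0.5,1.44,0.01,-0.01,0,0,-3.6,0.5,1.44,0.11,-0.01,0,0,-3.6,0.5,1.44,0.2,-0.01,0,0,-3.6,0.5,1.41,0.28,-0,0,0,-3.6,0.5,1.4,0.38,-0.01,0,0,-3.6,0.5]
```

Call:
jog_arm:
  increments: [0.7,-1.3,0,0,0,-3.6,0.5,0.8,-1.2,0,0,0,-3.6,0.5,0.9,-1.2,0,0,0,-3.6,0.5,0.9,-1.1,0,0,0,-3.6,0.5,1,-1,0,0,0,-3.6,0.5,1.1,-1,0,0,0,-3.6,0.5,1.1,-0.9,0,0,0,-3.6,0.5,1.2,-0.8,0,0,0,-3.6,0.5]

```text
time: 9.3
position: [0.5003, -0.1554, 0.1682]
orientation: [-3.138, 0.0, 1.169]
force: [-0.5, 0.4, -2.0]
opening: 0.0114
finger_force: 97.6
```

Call:
jog_arm:
  increments: [1.2,-0.8,0,0,0,-3.6,0.5,1.3,-0.7,0,0,0,-3.6,0.5,1.3,-0.6,0,0,0,-3.6,0.5,1.3,-0.5,0,0,0,-3.6,0.5,1.4,-0.4,0,0,0,-3.6,0.5,1.4,-0.3,0,0,0,-3.6,0.5,1.4,-0.3,0,0,0,-3.6,0.5,1.4,-0.2,0,0,0,-3.6,0.5]

```text
time: 10.1
position: [0.4824, -0.0423, 0.1683]
orientation: [-3.138, -0.001, 1.672]
force: [0.1, 0.1, -2.8]
opening: 0.0114
finger_force: 97.6
```

Call:
jog_arm:
  increments: [1.5,-0.1,0,0,0,-3.6,0.5,1.4,0,0,0,0,-3.6,0.5,1.4,0.1,0,0,0,-3.6,0.5,1.4,0.2,0,0,0,-3.6,0.5,1.4,0.3,0,0,0,-3.6,0.5,1.4,0.4,0,0,0,-3.6,0.5,0,0,0,0,0,0,0.5]

```text
time: 10.8
position: [0.4696, 0.0432, 0.1685]
orientation: [-3.138, -0.002, 2.048]
force: [-0.7, -0.0, -3.3]
opening: 0.0115
finger_force: 97.7
```

Run:
```python
from h import *
o=robot.get_obs(); print(o['time'],o['position'],np.degrees(o['orientation']),o['force'],o['opening'])
a=o['orientation'][2]; print('small axis',np.array(o['position'][:2])-.092*np.array([np.cos(a),np.sin(a)]))
plan([(.471,.044,.105,117,1)],.5)
s=snap('top'); cv2.imwrite('pics/t4.png',cv2.resize(s['frame'][150:270,245:405],(800,600)))
```

```text
10.8 [0.46961313 0.04316381 0.16851251] [-1.79822488e+02 -1.15720131e-01  1.17339694e+02] [-0.70460568 -0.04185796 -3.31733021] 0.011511662394627024
small axis [ 0.51186552 -0.03855972]
[0.01,0.16,6.35,0,0,0.3,0.5]
```

View pics/t4.png

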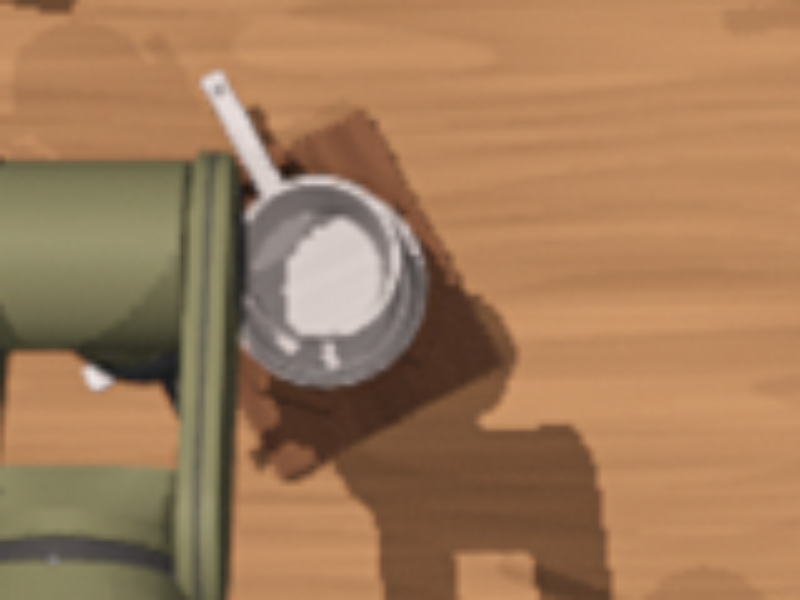

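The small pan hangs over the nest: its rim centre is near (325,270), against about (325,285) for the nest, the offset parallax gives. Lowering it.

Call:
jog_arm:
  increments: [0,0.1,2,0,0,0,0.5,0,0,2,0,0,0,0.5,0,0,2,0,0,0,0.5,0,0,1.5,0,0,0,0.5,0,0,1,0,0,0,0.5,0,0,0.7,0,0,0,0.5,0,0,0.5,0,0,0,0.5,0,0,0,0,0,0,0.5]

```text
time: 11.65
position: [0.4717, 0.0424, 0.0729]
orientation: [-3.141, -0.0, 2.046]
force: [0.4, -0.6, -2.5]
opening: 0.0117
finger_force: 97.7
```

Call:
jog_arm:
  increments: [0,0,0.2,0,0,0,0.5,0,0,0.2,0,0,0,0.5,0,0,0,0,0,0,0.5]

```text
time: 11.95
position: [0.472, 0.0425, 0.0695]
orientation: [3.141, 0.0, 2.046]
force: [-0.2, 0.0, -2.9]
opening: 0.0116
finger_force: 97.7
```

Call:
jog_arm:
  increments: [0,0,0.2,0,0,0,0.5,0,0,0.2,0,0,0,0.5,0,0,0,0,0,0,0.5]

```text
time: 12.25
position: [0.4716, 0.0426, 0.065]
orientation: [-3.141, -0.0, 2.046]
force: [0.6, 0.1, -3.4]
opening: 0.0115
finger_force: 97.7
```

Call:
jog_arm:
  increments: [0,0,0.1,0,0,0,0.5,0,0,0.1,0,0,0,0.5,0,0,0,0,0,0,0.5]

```text
time: 12.55
position: [0.472, 0.0426, 0.0634]
orientation: [3.141, 0.0, 2.046]
force: [-0.7, -0.9, -1.5]
opening: 0.0119
finger_force: 97.9
```

Call:
jog_arm:
  increments: [0,0,0.1,0,0,0,0.5,0,0,0,0,0,0,0.5]

```text
time: 12.75
position: [0.4721, 0.0426, 0.0626]
orientation: [3.141, 0.0, 2.046]
force: [-0.8, 0.6, 0.1]
opening: 0.0116
finger_force: 98.0
```

Call:
jog_arm:
  increments: [0,0,0.1,0,0,0,0.5,0,0,0,0,0,0,0.5]

```text
time: 12.95
position: [0.4722, 0.0429, 0.0623]
orientation: [3.141, -0.001, 2.046]
force: [-3.8, 2.5, 4.9]
opening: 0.0115
finger_force: 98.8
```

Seated at the expected height, with contact force rising. Release and retreat.

Call:
jog_arm:
  increments: [0,0,0,0,0,0,1.8,0,0,0,0,0,0,2.4,0,0,0,0,0,0,3,0,0,0,0,0,0,3,0,0,-1,0,0,0,3,0,0,-2,0,0,0,3,0,0,-3,0,0,0,3,0,0,-4,0,0,0,3]

```text
time: 13.75
position: [0.4705, 0.0425, 0.1612]
orientation: [-3.139, -0.002, 2.046]
force: [0.4, 0.2, -0.0]
opening: 0.0302
finger_force: 0.0
```

Call:
jog_arm:
  increments: [2,-3,-2,0,0,0,3,2,-3,-2,0,0,0,3,3,-3,0,0,0,0,3,3,-3,0,0,0,0,3,3,-3,0,0,0,0,3,3,0,0,0,0,0,3,0,0,0,0,0,0,3]

```text
time: 14.45
position: [0.264, 0.1179, 0.2023]
orientation: [3.138, 0.0, 2.051]
force: [0.6, -0.4, 0.4]
opening: 0.03
finger_force: 0.0
```

Run:
```python
from h import *
s=snap('top'); t=snap('side'); print(s['obs']['position'],s['obs']['time'])
g=np.zeros((480,800,3),np.uint8); g[:,:480]=cv2.resize(s['frame'][150:270,230:350],(480,480),interpolation=cv2.INTER_NEAREST)
g[:320,480:]=cv2.resize(t['frame'][140:240,260:360],(320,320)); cv2.imwrite('pics/f5.png',g)
P=cloud(s); hs=cv2.cvtColor(s['frame'],cv2.COLOR_BGR2HSV); m=np.zeros((400,640),bool); m[160:240,240:340]=1
m&=(hs[...,1]<70)&(hs[...,2]>90)
q=P[m]; r=np.hypot(q[:,0]-.512,q[:,1]+.039); a=np.degrees(np.arctan2(q[:,1]+.039,q[:,0]-.512))
for lo,hi in((10,45),(55,90),(95,140)):
    k=(r>.085)&(r<.16)&(a>lo)&(a<hi); print(lo,k.sum(),np.median(a[k]),np.median(q[k,2]),r[k].max(), np.polyfit(r[k],q[k,2],1)[0])
k=r<.03; print('floor z',np.median(q[k,2]))
```

```text
[0.26404243 0.11793577 0.20232666] 14.45
10 118 25.62762065729362 0.05151810951162705 0.15618252562103563 -0.06603068536533166
55 120 72.04044585688959 0.07394620133655616 0.15812044555695484 -0.04824375605337692
95 101 116.82035176079481 0.08419596540547603 0.1478904965552782 -0.4361949687641854
floor z 0.029979184325610198
```

View pics/f5.png

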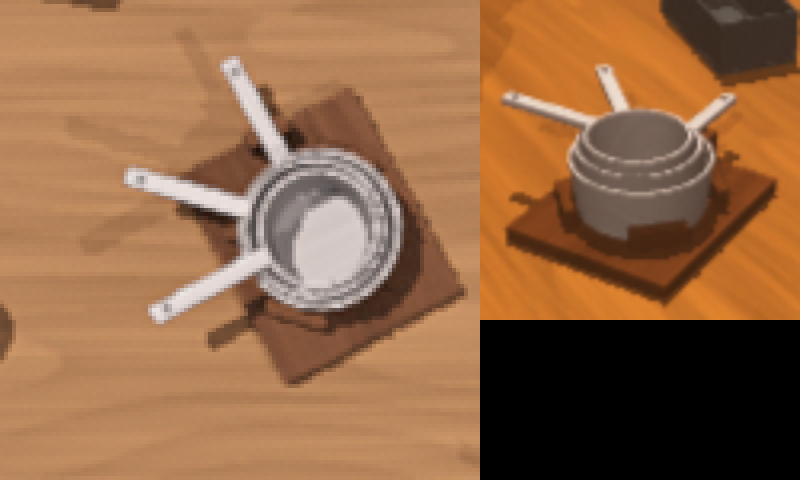

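The picture shows the three handles fanned out, tips at (232,65), (135,178) and (160,312), about 46° and 45° apart. The handle heights match a seated nest (52, 74 and 84 mm), and the rims are concentric and level.

```bash
python3 -c "
from cell import robot
print(robot.hand_in())"
```

```text
the job is handed in; nothing more can be done
None
```

I nested the pans and handed the job in at about 14.5 s; hand-in returned no verdict. By my last measurement the pans were fully seated, with the handles fanned left about 46° and 45° apart, and the arm never went near the jar, tin or brush.

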